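# Turn the spice carousel to the red tile

## Task

The steel tea caddy is standing on the red tile, where it blocks the spice carousel's wooden handle. First stand the caddy upright on the cork mat without tipping it over or letting the carousel knock it, then turn the carousel until its handle and orange-lidded jar have clicked into place at the red tile, and let go. Leave the other things on the counter where they are.

Things in the scene. Friction and masses are not known exactly. Their poses are not given: they have to be found in the camera images.
- carousel: Turning part: wooden disc 220 mm across, top 26 mm above the table, with five fixed glass jars (tops 114 mm high, outer edges 102 mm from the axis; one orange lid) and a centre post 128 mm high. A tab 34 mm wide reaches out to 168 mm from the axis and carries the handle post. Origin on the vertical turning axis, 14 mm above the table; -x points through the orange lid to the handle.
- foot: Fixed round foot under the carousel (170 mm across); origin on the turning axis, at table height. The carousel turns about 140 degrees each way from its start and clicks every 45 degrees; it starts in a click, and the red tile is one or two clicks away, to either side. Pushing the handle over a click takes 3 to 6 N; past midway it pulls itself on into the next click and stays.
- handle (a point): Centre of the top of the upright dark wooden handle post on the carousel's tab: 18 mm across, 150 mm from the turning axis, top 102 mm above the table, free-standing above the tab (whose upper face is 26 mm above the table). Its inner side is 39 mm from the orange-lidded jar.
- red_tile: Red round tile fixed to the table, 76 mm across, 3 mm thick, its centre 150 mm from the carousel's axis. Origin: centre of its underside, at table height. When the carousel is home the handle post stands right above its centre.
- caddy: Loose steel tea caddy with a brass lid, an upright cylinder 55 mm across and 110 mm high, 0.2 to 0.4 kg; stands on the red tile at the start (within 5 mm of its centre), in the way of the handle. Origin: centre of its underside, z up its axis.
- mat: Square cork mat fixed to the table, 140 x 140 x 5 mm, to the left or right of the carousel. Origin: centre of its underside, at table height; its sides lie along its x and y.
- plant: Bystander: small cactus in a terracotta pot (72 mm across, about 125 mm high with the cactus) standing on the dark slate trivet at the other side from the mat. Origin: centre of its underside.
- green_bottle: Bystander: green glass bottle with cork, 64 mm across, 210 mm high, behind the carousel. Origin: centre of its underside.
- mug: Bystander: white mug, 80 mm across, 85 mm high, behind the carousel to the right. Origin: centre of its underside.
- bowl: Bystander: blue bowl, 120 mm across, 50 mm high, behind the carousel to the left. Origin: centre of its underside.
- flour_jar: Bystander: glass flour jar with orange lid, 90 mm across, 130 mm high, behind the carousel. Origin: centre of its underside.
- spoon: Bystander: wooden spoon 200 mm long lying on the table to the robot's left. Origin near its middle, on the table.
There are look-alikes about, which are no part of the job. There is more than one size of the red_tile; the one meant has the size given above.

How it is judged:
By the outcome, as a careful person would: the job done as asked, in the order asked, and still so for the second after the job is handed in, with the robot touching nothing.
It also fails if it takes over 64 s, if anything falls off the work surface, if the arm or the gripper's body presses on something with over 40 N, if the wrist force passes 120 N, or if a joint passes its speed limit or range.

## Robot

A 6-joint arm with a two-finger parallel gripper is mounted at the origin on the work surface. World frame = base frame: x ahead of the robot, y to its left, z up, the work surface at z = 0. Lengths are in mm, angles in rad, forces in N, time in s.
With the tool pointing down it reaches from about 300 to 950 mm from the base axis. Payload 3.1 kg.
Tool frame: the origin (TCP) lies at the very end of the fingers, on their centre line; the grasp point (between the pads) lies 19 mm behind it; z points along the fingers, y is the line along which they close (so a half turn about z gives the same grasp; the last joint's range is limited). The gripper opens to 85 mm and grips with 20 to 120 N. Pads are 22 mm wide; open, the fingers measure 114 mm over their backs; the gripper's body (76 mm by 85 mm) begins 54 mm behind the grasp point. The pads swing forward as they close: fully open they stand 13 mm farther back than shut.
Start: joints at [-1.395, 0.308, 1.634, -0, 1.2, -0.07], TCP at [152.055, -606.227, 231.272] pointing down, gripper open.
Joint ranges: [-3.06, 3.06], [-0.79, 1.96], [0.05, 2.63], [-1.19, 4.34], [0.05, 2.64], [-2.94, 2.94]. Speed limits (rad/s): [2.79, 2.79, 3.14, 3.14, 3.14, 3.14].

## Interface

Orientations are given as a unit quaternion [w, x, y, z].
In Python, from rig import read_state, grab_frame, sign_off gives the robot as it stands.
- The arm moves only by the shell command python3 -m creep 'ROWS' [OPENING] [FORCE]. ROWS is JSON, one flat list of numbers, 6 for each row, row after row: the shift along the tool's x, y, z as a fraction of full scale, then the turn, a rotation vector about the tool's x, y, z as a fraction of full scale. A call has exactly 10 rows; each row shifts and turns the commanded pose from where the row before left it, along the tool's axes as they then stand; what a row does not reach is not made up. Full scale, the value 1, is 5 cm for a shift and 0.15 rad for a turn. A row lasts 1/10 s, in which the tool goes at most 50 mm and 8.59 degrees, less where a joint would pass 70% of its speed; a pose out of reach is approached as far as the arm can. A call with a number of a shift or a turn outside -1 to 1 is refused whole. A call with a gripper value outside its range is refused whole. OPENING is the opening, from 0 (shut) to 1 (fully open), set as the call begins (- or left out, the last holds). The fingers move at their own pace and stop on an object; FORCE is the grip in N (left out, the last holds). Time passes only in rows, so rows that do not move let the fingers close, or fill a call up. It gives the time, the measured TCP pose, the force, the opening and the grip force at its end, in the units of the state.
- read_state(): the state, without advancing time (a new reading comes with each control period).
- grab_frame(name): name is "side" or "top"; returns a dict with "pixels" (400x640x3 uint8, red, green, blue), "depth" (400x640 float32, mm along the optical axis (not along the pixel's ray), 0 where there is no reading), "mtx" (3x3 intrinsics, pixels), "rvec" (rotation vector, rad) and "tvec" (3), from world to camera coordinates, as OpenCV has them. Camera axes: x right, y down, z forward; pixel columns grow to the right and rows downward; lengths in mm; the calibration is good to about 2 mm. A picture is of the moment at which its call begins.
- sign_off(): hands the job in; it is judged then, once.
The state is a dict: "clock": time; "q": joint angles; "joint_velocities": joint speeds; "tau": joint torques, N m; "eef_pos": TCP position; "tcp_rot": TCP orientation; "ft_force": force on the tool from outside, world axes, zero at the start; "torque": the same for the moment, N m; "width": finger opening in mm; "grasp_force": force on a finger pad.
Only numpy, scipy, OpenCV 4.12 (cv2) and the standard library are available. Lean on these libraries where they do the work, as an engineer would, in place of code of your own. Each camera call takes 0.05 s, during which the arm holds its last target. There are 200 camera calls.

## Working session

There is one attempt and no reset: what is moved stays moved. The work goes in short steps, Python scripts to look and compute and a shell command to move; the robot and the scene stay as the last step left them, time stands still between calls to the robot, and variables do not carry over. Pictures are saved under pics/ and viewed, at most 10 in all, crops included, and the job is handed in when it is done.

```bash
mkdir -p pics; ls; cat > h.py <<'E'
import numpy as np, cv2, pickle
from rig import read_state, grab_frame
def cap(n,tag):
    f=grab_frame(n); pickle.dump(f,open(f'pics/{tag}.pkl','wb')); cv2.imwrite(f'pics/{tag}.png',cv2.cvtColor(f['pixels'],cv2.COLOR_RGB2BGR)); return f
def load(tag): return pickle.load(open(f'pics/{tag}.pkl','rb'))
def ray(f,u,v,z):
    R=cv2.Rodrigues(np.array(f['rvec'],float))[0]; t=np.array(f['tvec'],float).ravel()
    c=-R.T@t; d=R.T@np.linalg.inv(f['mtx'])@np.array([u,v,1.]); return c+d*(z-c[2])/d[2]
def cloud(f):
    R=cv2.Rodrigues(np.array(f['rvec'],float))[0]; t=np.array(f['tvec'],float).ravel()
    v,u=np.mgrid[:400,:640]; p=np.stack([u,v,np.ones_like(u)],-1)@np.linalg.inv(f['mtx']).T*f['depth'][...,None]
    return (p-t)@R
E
python3 - <<'E'
from h import *
for n in('top','side'):
    f=cap(n,n+'0'); R=cv2.Rodrigues(np.array(f['rvec'],float))[0]; print(n,-R.T@np.ravel(f['tvec']),f['mtx'][0])
s=read_state(); print(s)
E
```

```text
pics
top [ 418.39083663    9.9938673  1563.6483214 ] [516.29831454   0.         310.48854429]
side [ -84.41775747  763.21371357 1047.75597701] [410.44025322   0.         316.67715577]
{'clock': 0.1, 'q': array([-1.39472508e+00,  3.08925205e-01,  1.63505293e+00,  1.48550633e-05,
        1.19969368e+00, -6.96706737e-02]), 'joint_velocities': array([ 0.00157763, -0.00202574, -0.00238217,  0.00022061,  0.0005439 ,
        0.00049936]), 'tau': array([ 6.64173058e-06, -4.16406870e+01, -2.77643824e+01, -1.71972820e-04,
        4.00257137e-03, -1.30514927e-06]), 'eef_pos': array([ 151.91323039, -605.49444744,  230.16039382]), 'tcp_rot': array([-1.03847664e-03,  9.92460650e-01,  1.22559278e-01, -4.83705117e-05]), 'ft_force': array([-0.98645765,  0.49085692,  0.2367282 ]), 'torque': array([ 0.03576621, -0.02956508, -0.04193338]), 'grasp_force': 0.0, 'width': 85.48953394967128}
```

View pics/top0.png

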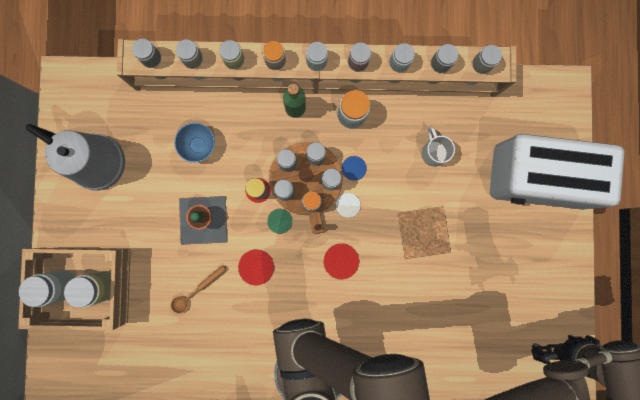

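View pics/side0.png

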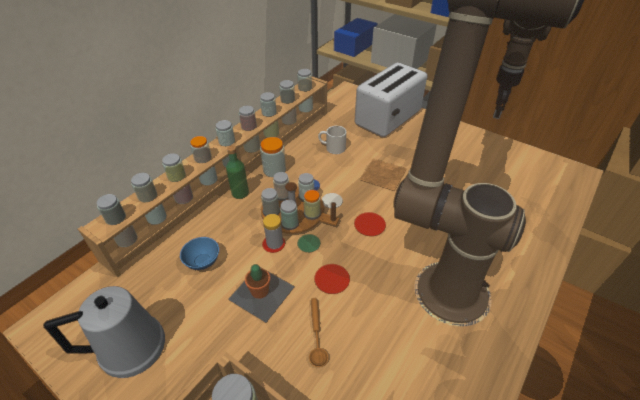

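The top view shows the caddy, with its brass lid, at about (257,190) on a red tile beside the carousel, whose centre is near (306,180). The orange-lidded jar is at (312,201), the handle at about (318,225), the cork mat at (425,232) and the plant at (200,217).

There are three red discs: (257,190), partly under the caddy, and larger free ones at (256,267) and (341,261). The one under the caddy fits, being small and 150 mm from the axis. I'll measure it and confirm in a crop.

```bash
python3 - <<'E'
from h import *
f=load('top0'); hsv=cv2.cvtColor(f['pixels'],cv2.COLOR_RGB2HSV); P=cloud(f)
def comps(m,name,z,amin=25):
    n,l,s,c=cv2.connectedComponentsWithStats(m.astype(np.uint8))
    for i in range(1,n):
        if s[i,4]>=amin:
            k=l==i; cn=max(cv2.findContours(k.astype(np.uint8),0,1)[0],key=len)
            (cx,cy),r=cv2.minEnclosingCircle(cn)
            zz=np.median(P[k][:,2]); print(name,'px',c[i].round(1),'area',s[i,4],'world',ray(f,*c[i],z if z is not None else zz).round(1),'depthz',zz.round(1),'diam mm',round(2*r*(f['mtx'][2][2])*np.median(f['depth'][k])/f['mtx'][0][0]))
H,S,V=[hsv[...,i].astype(int) for i in range(3)]
comps(((H<5)|(H>174))&(S>180)&(V>80),'red',3)
comps((H>8)&(H<16)&(S>190)&(V>150),'orange',None,60)
comps((H>=20)&(H<32)&(S>130)&(V>120),'yellow',110,40)
# jar lids & tops by height
reg=np.zeros_like(H,bool); reg[140:245,235:360]=1
comps(reg&(P[...,2]>95)&(P[...,2]<135),'tall',None,15)
m=np.zeros_like(H,bool); m[195:265,390:460]=1
comps(m&(P[...,2]>2)&(P[...,2]<12),'matdepth',5,300)
mm=m&(P[...,2]>2.5)&(P[...,2]<12); cn=max(cv2.findContours(mm.astype(np.uint8),0,1)[0],key=len); b=cv2.minAreaRect(cn); print([ray(f,*q,5).round(0) for q in cv2.boxPoints(b)])
img=cv2.cvtColor(f['pixels'],cv2.COLOR_RGB2BGR)[130:290,220:360]
cv2.imwrite('pics/crop1.png',cv2.resize(img,(525,600),interpolation=cv2.INTER_CUBIC))
E
```

```text
red px [255.5 199.1] area 33 world [516.7 174.7   3. ] depthz 3.0 diam mm 53
red px [340.9 261.1] area 908 world [334.8 -86.7   3. ] depthz 4.3 diam mm 103
red px [255.6 267. ] area 910 world [312.4 169.3   3. ] depthz 4.5 diam mm 103
yellow px [255.4 187.4] area 258 world [543.1 164.6 110. ] depthz 113.1 diam mm 53
tall px [315.6 151.6] area 295 world [647.6  -3.4 113.5] depthz 113.5 diam mm 55
tall px [285.8 158.4] area 294 world [626.7  80.5 113.1] depthz 113.1 diam mm 55
tall px [305.4 174.2] area 157 world [581.1  23.9 129.1] depthz 129.1 diam mm 39
tall px [331.3 177.5] area 288 world [574.9 -49.  113.1] depthz 113.1 diam mm 54
tall px [255.1 187.5] area 298 world [542.7 165.2 112.8] depthz 112.8 diam mm 55
tall px [283.3 188.6] area 296 world [540.9  85.7 113.1] depthz 113.1 diam mm 55
tall px [311.2 200.4] area 297 world [509.1   6.2 113.3] depthz 113.3 diam mm 55
tall px [317.4 226.5] area 31 world [436.1 -12.7 101.4] depthz 101.4 diam mm 17
matdepth px [425.3 231.9] area 2216 world [ 427.2 -339.8    5. ] depthz 5.5 diam mm 276
[array([ 485., -234.,    5.]), array([ 547., -432.,    5.]), array([ 373., -484.,    5.]), array([ 312., -286.,    5.])]
```

View pics/crop1.png

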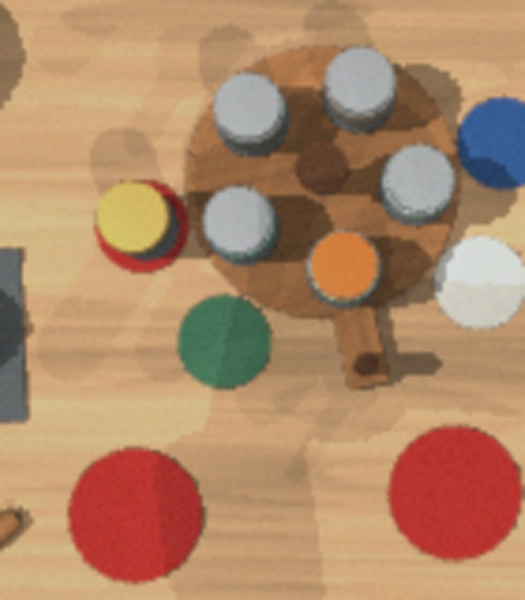

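The crop confirms it. The caddy stands on the small red tile (crop (142,226)), while the two big red discs are 103 mm across and are decoys. The five jar lids put the axis at about (580,24) and the handle at 194.4°. The tile is at about 104.5°, so the handle needs two clicks clockwise seen from above. I'll turn the tool first so the fingers close along the tangent, clear of the neighbouring jar.

```bash
cat >> h.py <<'E'
from scipy.spatial.transform import Rotation as Rn
def delta(*p,yaw=None):
    s=read_state(); w,x,y,z=s['tcp_rot']; R=Rn.from_quat([x,y,z,w])
    d=R.inv().apply(np.array(p)-s['eef_pos']); a=np.degrees(np.arctan2(*R.as_matrix()[1::-1,1]))
    print('t',round(s['clock'],2),'pos',np.round(s['eef_pos'],1),'y-yaw',a.round(1),'tilt',R.as_matrix()[:,2].round(4),'F',np.round(s['ft_force'],1),'w',round(s['width'],1),'g',round(s['grasp_force'],1),'q',np.round(s['q'],2))
    print(p,'tool mm',d.round(1),'fullscale',(d/50).round(3))
E
python3 -m creep '[0,0,-0.02,0,0,-1, 0,0,-0.02,0,0,-1, 0,0,-0.02,0,0,-1, 0,0,-0.02,0,0,-1, 0,0,-0.02,0,0,-1, 0,0,-0.02,0,0,-1, 0,0,-0.02,0,0,-1, 0,0,-0.02,0,0,-1, 0,0,-0.02,0,0,-1, 0,0,-0.02,0,0,-1]' 1
python3 - <<'E'
from h import *
delta(543,165,240)
f=load('top0'); hsv=cv2.cvtColor(f['pixels'],cv2.COLOR_RGB2HSV)
m=cv2.inRange(hsv,(8,120,60),(15,255,170)); k=np.zeros_like(m); k[195:270,385:465]=m[195:270,385:465]
k=cv2.morphologyEx(k,cv2.MORPH_CLOSE,np.ones((5,5))); k=cv2.morphologyEx(k,cv2.MORPH_OPEN,np.ones((7,7)))
b=cv2.minAreaRect(max(cv2.findContours(k,0,1)[0],key=cv2.contourArea)); print(b,ray(f,*b[0],5),[ray(f,*q,5).round(0) for q in cv2.boxPoints(b)])
E
```

```text
clock: 1.1
eef_pos: [152.0, -605.7, 240.6]
tcp_rot: [-0.001, 0.64, 0.768, 0.0]
ft_force: [-0.1, -0.3, 0.4]
width: 85.0
grasp_force: 0.0
t 1.1 pos [ 152.  -605.7  240.6] y-yaw 10.4 tilt [-2.0e-04  1.4e-03 -1.0e+00] F [-0.1 -0.3  0.4] w 85.0 g 0.0 q [-1.39  0.3   1.63  0.    1.22 -1.58]
(543, 165, 240) tool mm [687.7 523.5   1.5] fullscale [13.753 10.471  0.03 ]
((414.5, 222.0), (18.0, 25.0), 90.0) [ 456.46520299 -306.93023761    5.        ] [array([ 483., -269.,    5.]), array([ 484., -345.,    5.]), array([ 430., -345.,    5.]), array([ 429., -269.,    5.])]
```

```bash
python3 -m creep '[0.4,0.3,0,0,0,0, 0.7,0.53,0,0,0,0, 0.8,0.61,0,0,0,0, 0.8,0.61,0,0,0,0, 0.8,0.61,0,0,0,0, 0.8,0.61,0,0,0,0, 0.8,0.61,0,0,0,0, 0.8,0.61,0,0,0,0, 0.8,0.61,0,0,0,0, 0.8,0.61,0,0,0,0]' 1 >/dev/null
python3 -m creep '[0.8,0.61,0,0,0,0, 0.8,0.61,0,0,0,0, 0.8,0.61,0,0,0,0, 0.8,0.61,0,0,0,0, 0.8,0.61,0,0,0,0, 0.8,0.61,0,0,0,0, 0.7,0.53,0,0,0,0, 0.5,0.38,0,0,0,0, 0.2,0.15,0,0,0,0, 0,0,0,0,0,0]' 1 >/dev/null
python3 - <<'E'
from h import *
delta(543,165,65)
E
```

```text
t 3.1 pos [544.3 156.4 240.6] y-yaw 10.2 tilt [-1.1e-03 -4.0e-04 -1.0e+00] F [-0.2 -0.  -0.4] w 85.9 g 0.0 q [ 0.2   0.19  1.76 -0.    1.19  0.03]
(543, 165, 65) tool mm [  8.8   0.4 175.6] fullscale [0.175 0.008 3.512]
```

```bash
python3 -m creep '[0.1,0,0,0,0,0, 0.075,0,0.2,0,0,0, 0,0,0.45,0,0,0, 0,0,0.5,0,0,0, 0,0,0.5,0,0,0, 0,0,0.5,0,0,0, 0,0,0.5,0,0,0, 0,0,0.45,0,0,0, 0,0,0.3,0,0,0, 0,0,0.11,0,0,0]' 1
python3 -m creep '[0,0,0,0,0,0, 0,0,0,0,0,0, 0,0,0,0,0,0, 0,0,0,0,0,0, 0,0,0,0,0,0, 0,0,0,0,0,0, 0,0,0,0,0,0, 0,0,0,0,0,0, 0,0,0,0,0,0, 0,0,0,0,0,0]' 0 40
python3 - <<'E'
from h import *
delta(543,165,240)
E
```

```text
clock: 4.1
eef_pos: [540.9, 162.8, 63.7]
tcp_rot: [-0.001, 0.643, 0.766, -0.002]
ft_force: [-0.3, -0.2, 0.3]
width: 85.5
grasp_force: 0.0
clock: 5.1
eef_pos: [544.0, 164.2, 67.1]
tcp_rot: [0.001, 0.643, 0.766, 0.001]
ft_force: [-1.1, 0.1, 5.7]
width: 54.2
grasp_force: 42.5
t 5.1 pos [544.  164.2  67.1] y-yaw 10.0 tilt [ 2.3e-03  4.0e-04 -1.0e+00] F [-1.1  0.1  5.7] w 54.2 g 42.5 q [ 0.22  0.41  1.87 -0.    0.86  0.04]
(543, 165, 240) tool mm [   1.    -0.5 -172.9] fullscale [ 0.019 -0.009 -3.458]
```

```bash
python3 -m creep '[0,0,-0.1,0,0,0, 0,0,-0.3,0,0,0, 0,0,-0.45,0,0,0, 0,0,-0.5,0,0,0, 0,0,-0.5,0,0,0, 0,0,-0.5,0,0,0, 0,0,-0.5,0,0,0, 0,0,-0.4,0,0,0, 0,0,-0.2,0,0,0, 0,0,-0.05,0,0,0]' 0 50
python3 - <<'E'
from h import *
delta(427,-340,240)
f=cap('top','top1')
img=cv2.cvtColor(f['pixels'],cv2.COLOR_RGB2BGR)[110:290,200:470]
cv2.imwrite('pics/crop2.png',cv2.resize(img,None,fx=2.9,fy=2.9))
E
```

```text
clock: 6.1
eef_pos: [543.4, 164.2, 242.4]
tcp_rot: [0.001, 0.643, 0.766, 0.001]
ft_force: [-0.1, -0.3, -1.7]
width: 53.5
grasp_force: 53.1
t 6.1 pos [543.4 164.2 242.4] y-yaw 10.0 tilt [ 2.5e-03  6.0e-04 -1.0e+00] F [-0.1 -0.3 -1.7] w 53.5 g 53.1 q [0.22 0.19 1.76 0.   1.19 0.04]
(427, -340, 240) tool mm [-476.2 -202.5    1.8] fullscale [-9.524 -4.049  0.036]
```

View pics/crop2.png

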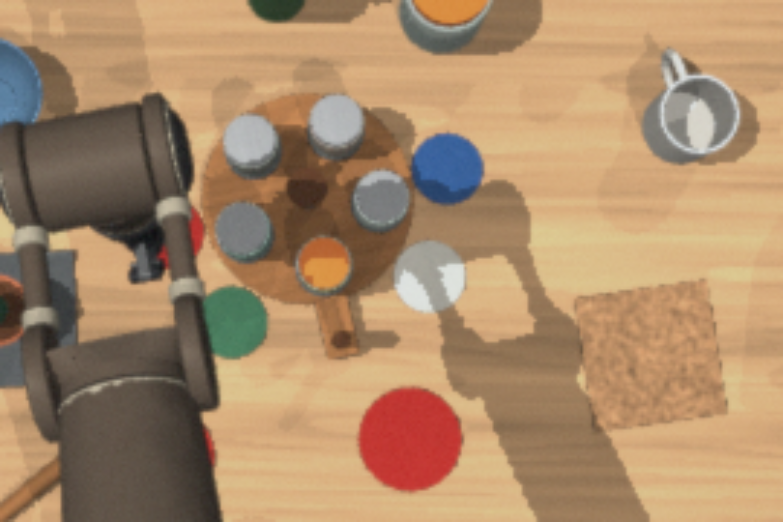

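The crop shows the caddy hidden under the gripper. The carousel is unmoved, with its handle at crop (340,340). The mat is clear, with corners at crop (574,297), (705,279), (727,411) and (595,430), so its centre is at full-image (424,232), about (427,-337).

```bash
python3 -m creep '[-0.2,-0.085,0,0,0,0, -0.4,-0.17,0,0,0,0, -0.6,-0.255,0,0,0,0, -0.7,-0.3,0,0,0,0, -0.7,-0.3,0,0,0,0, -0.7,-0.3,0,0,0,0, -0.7,-0.3,0,0,0,0, -0.7,-0.3,0,0,0,0, -0.7,-0.3,0,0,0,0, -0.7,-0.3,0,0,0,0]' 0 50 >/dev/null
python3 -m creep '[-0.7,-0.3,0,0,0,0, -0.7,-0.3,0,0,0,0, -0.7,-0.3,0,0,0,0, -0.6,-0.25,0,0,0,0, -0.4,-0.17,0,0,0,0, -0.2,-0.08,0,0,0,0, -0.1,-0.04,0,0,0,0, 0,0,0,0,0,0, 0,0,0,0,0,0, 0,0,0,0,0,0]' 0 50 >/dev/null
python3 - <<'E'
from h import *
delta(427,-337,75)
E
```

```text
t 8.15 pos [ 426.4 -337.9  240.6] y-yaw 10.1 tilt [-2.e-04  7.e-04 -1.e+00] F [ 0.6  0.5 -1.5] w 53.8 g 53.1 q [-0.75  0.14  1.82  0.    1.18 -0.93]
(427, -337, 75) tool mm [  0.7   0.8 165.6] fullscale [0.013 0.016 3.313]
```

```bash
python3 -m creep '[0,0,0.15,0,0,0, 0,0,0.35,0,0,0, 0,0,0.45,0,0,0, 0,0,0.5,0,0,0, 0,0,0.5,0,0,0, 0,0,0.5,0,0,0, 0,0,0.4,0,0,0, 0,0,0.25,0,0,0, 0,0,0.15,0,0,0, 0,0,0.05,0,0,0]' 0 50
python3 -m creep '[0,0,0.03,0,0,0, 0,0,0.03,0,0,0, 0,0,0.03,0,0,0, 0,0,0.03,0,0,0, 0,0,0.03,0,0,0, 0,0,0,0,0,0, 0,0,0,0,0,0, 0,0,0,0,0,0, 0,0,0,0,0,0, 0,0,0,0,0,0]' 0 50
python3 -c "
from h import *
delta(427,-337,67)"
```

```text
clock: 9.15
eef_pos: [426.1, -338.7, 75.2]
tcp_rot: [-0.0, 0.642, 0.766, 0.0]
ft_force: [0.5, -0.3, -1.6]
width: 53.8
grasp_force: 53.1
clock: 10.15
eef_pos: [426.5, -339.6, 69.2]
tcp_rot: [0.001, 0.643, 0.766, -0.0]
ft_force: [-2.2, 0.2, 4.8]
width: 53.5
grasp_force: 53.4
t 10.15 pos [ 426.5 -339.6   69.2] y-yaw 10.0 tilt [ 7.0e-04 -1.1e-03 -1.0e+00] F [-2.2  0.2  4.8] w 53.5 g 53.4 q [-0.75  0.37  1.93 -0.    0.84 -0.93]
(427, -337, 67) tool mm [2.5 1.  2.2] fullscale [0.05  0.019 0.044]
```

The caddy has landed, with the vertical force up by about 6 N. I'll release it and lift.

```bash
python3 -m creep '[0,0,0,0,0,0, 0,0,0,0,0,0, 0,0,0,0,0,0, 0,0,0,0,0,0, 0,0,0,0,0,0, 0,0,0,0,0,0, 0,0,0,0,0,0, 0,0,0,0,0,0, 0,0,0,0,0,0, 0,0,0,0,0,0]' 1 >/dev/null
python3 -m creep '[0,0,-0.2,0,0,0, 0,0,-0.4,0,0,0, 0,0,-0.5,0,0,0, 0,0,-0.5,0,0,0, 0,0,-0.5,0,0,0, 0,0,-0.5,0,0,0, 0,0,-0.5,0,0,0, 0,0,-0.4,0,0,0, 0,0,-0.1,0,0,0, 0,0,0,0,0,0]' 1
python3 - <<'E'
from h import *
delta(436,-13,246)
f=cap('side','side1')
img=cv2.cvtColor(f['pixels'],cv2.COLOR_RGB2BGR)[120:300,200:470]
cv2.imwrite('pics/crop3.png',cv2.resize(img,None,fx=2.9,fy=2.9))
E
```

```text
clock: 12.15
eef_pos: [426.6, -339.5, 249.6]
tcp_rot: [0.001, 0.643, 0.766, -0.0]
ft_force: [-0.4, 0.4, 0.0]
width: 85.3
grasp_force: 0.0
t 12.15 pos [ 426.6 -339.5  249.6] y-yaw 10.0 tilt [ 0.002  -0.0019 -1.    ] F [-0.4  0.4  0. ] w 85.3 g 0.0 q [-0.75  0.14  1.81  0.    1.2  -0.93]
(436, -13, 246) tool mm [319.9  66.1   3. ] fullscale [6.397 1.321 0.061]
```

View pics/crop3.png

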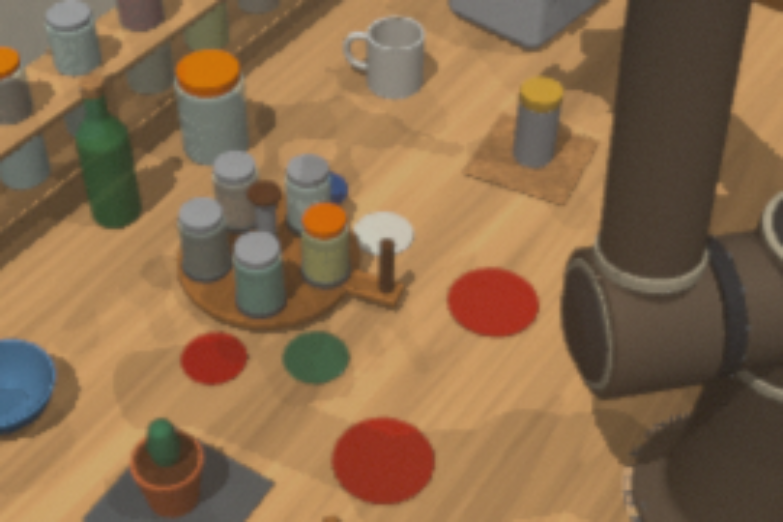

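The crop shows the caddy upright on the mat at crop (538,120), the small red tile now free at crop (213,358), and the handle at crop (387,265). Next I'll turn the tool so its fingers straddle the post along the tangent, making a loose cage that I can sweep 90° round the arc.

```bash
python3 -m creep '[0,0,0,0,0,-1, 0,0,0,0,0,-1, 0,0,0,0,0,-1, 0,0,0,0,0,-1, 0,0,0,0,0,-1, 0,0,0,0,0,-1, 0,0,0,0,0,-1, 0,0,0,0,0,-1, 0,0,0,0,0,-1, 0,0,0,0,0,-1]' 0.4 >/dev/null
python3 - <<'E'
from h import *
delta(436,-13,200)
f=load('side1'); P=cloud(f); hsv=cv2.cvtColor(f['pixels'],cv2.COLOR_RGB2HSV)
m=cv2.inRange(hsv,(0,150,60),(5,255,255))|cv2.inRange(hsv,(174,150,60),(180,255,255))
n,l,s,c=cv2.connectedComponentsWithStats(m)
for i in range(1,n):
    if s[i,4]>60: print('red',c[i].round(1),s[i,4],ray(f,*c[i],3).round(1))
k=(P[...,2]>90)&(P[...,2]<104)&(abs(P[...,0]-436)<25)&(abs(P[...,1]+13)<25)
print('handle side',k.sum(),P[k].mean(0).round(1))
k=(P[...,2]>105)&(P[...,2]<120)&(abs(P[...,0]-427)<45)&(abs(P[...,1]+338)<45)
print('caddy top',k.sum(),P[k].mean(0).round(1))
E
```

```text
t 13.2 pos [ 425.1 -338.1  246.1] y-yaw 96.3 tilt [-0.003   0.0028 -1.    ] F [ 0.  -0.4  1. ] w 34.1 g 0.0 q [-0.75  0.14  1.81  0.    1.2  -2.43]
(436, -13, 200) tool mm [-46.7 321.8  46.9] fullscale [-0.934  6.436  0.939]
red [369.6 223.8] 527 [332.8 -83.2   3. ]
red [273.4 243.2] 288 [543.1 172.8   3. ]
red [331.8 278.4] 733 [310.5 172.9   3. ]
handle side 26 [433.2  -6.7  98.2]
caddy top 142 [ 423.1 -329.6  113.9]
```

```bash
python3 -m creep '[-0.05,0.3,0,0,0,0, -0.11,0.75,0,0,0,0, -0.12,0.85,0,0,0,0, -0.12,0.85,0,0,0,0, -0.12,0.85,0.1,0,0,0, -0.12,0.85,0.2,0,0,0, -0.12,0.85,0.3,0,0,0, -0.1,0.75,0.3,0,0,0, -0.07,0.4,0.05,0,0,0, 0,0,0,0,0,-0.94]' 0.4 >/dev/null
python3 -c "
from h import *
delta(435.5,-12,52)"
```

```text
t 14.2 pos [436.3  -9.8 198.6] y-yaw 104.2 tilt [-0.0047  0.002  -1.    ] F [ 0.5  0.7 -0.4] w 34.0 g 0.0 q [-0.12 -0.02  2.08  0.    1.09 -1.94]
(435.5, -12, 52) tool mm [  0.7  -2.3 146.6] fullscale [ 0.014 -0.047  2.932]
```

```bash
python3 -m creep '[0,-0.04,0,0,0,0, 0,0,0.2,0,0,0, 0,0,0.35,0,0,0, 0,0,0.4,0,0,0, 0,0,0.4,0,0,0, 0,0,0.4,0,0,0, 0,0,0.4,0,0,0, 0,0,0.4,0,0,0, 0,0,0.3,0,0,0, 0,0,0.08,0,0,0]' 0.4
python3 - <<'E'
from h import *
delta(435.5,-12,52)
E
```

```text
clock: 15.2
eef_pos: [436.9, -15.6, 52.0]
tcp_rot: [-0.002, -0.12, 0.993, 0.001]
ft_force: [-1.3, 0.4, -1.0]
width: 34.1
grasp_force: 0.0
t 15.2 pos [436.9 -15.6  52. ] y-yaw 103.8 tilt [-5.e-03  8.e-04 -1.e+00] F [-1.3  0.4 -1. ] w 34.1 g 0.0 q [-0.14  0.23  2.17  0.    0.74 -1.95]
(435.5, -12, 52) tool mm [ 0.5  3.8 -0. ] fullscale [ 0.01   0.077 -0.001]
```

```bash
python3 -m creep '[-0.004,0.157,0,0,0,0.349, -0.004,0.157,0,0,0,0.349, -0.004,0.157,0,0,0,0.349, -0.004,0.157,0,0,0,0.349, -0.004,0.157,0,0,0,0.349, -0.004,0.157,0,0,0,0.349, -0.004,0.157,0,0,0,0.349, -0.004,0.157,0,0,0,0.349, -0.004,0.157,0,0,0,0.349, -0.004,0.157,0,0,0,0.349]' 0.4
python3 - <<'E'
from h import *
s=read_state(); p=np.array(s['eef_pos'])[:2]-[580,24]; print(np.hypot(*p),np.degrees(np.arctan2(p[1],p[0])))
delta(435.5,-12,52)
E
```

```text
clock: 16.2
eef_pos: [440.0, 61.9, 54.2]
tcp_rot: [-0.001, 0.142, 0.99, -0.0]
ft_force: [-0.0, 0.2, 0.1]
width: 34.2
grasp_force: 0.1
145.08856884105398 164.84732911054948
t 16.2 pos [440.   61.9  54.2] y-yaw 73.7 tilt [-1.1e-03 -3.0e-04 -1.0e+00] F [-0.   0.2  0.1] w 34.2 g 0.1 q [ 0.04  0.23  2.16 -0.    0.75 -1.24]
(435.5, -12, 52) tool mm [-16.4 -72.2   2.2] fullscale [-0.329 -1.444  0.045]
```

```bash
python3 -m creep '[-0.004,0.157,0,0,0,0.349, -0.004,0.157,0,0,0,0.349, -0.004,0.157,0,0,0,0.349, -0.004,0.157,0,0,0,0.349, -0.004,0.157,0,0,0,0.349, 0,0,0,0,0,0, 0,0,0,0,0,0, 0,0,0,0,0,0, 0,0,0,0,0,0, 0,0,0,0,0,0]' 0.4
python3 - <<'E'
from h import *
s=read_state(); p=np.array(s['eef_pos'])[:2]-[580,24]; print(np.hypot(*p),np.degrees(np.arctan2(p[1],p[0])))
f=cap('side','side2')
img=cv2.cvtColor(f['pixels'],cv2.COLOR_RGB2BGR)[120:300,180:450]
cv2.imwrite('pics/crop4.png',cv2.resize(img,None,fx=2.9,fy=2.9))
E
```

```text
clock: 17.2
eef_pos: [456.0, 97.9, 54.3]
tcp_rot: [-0.0, 0.267, 0.964, -0.0]
ft_force: [0.0, 0.0, 0.0]
width: 34.1
grasp_force: 0.0
144.39991200924328 149.21184301151987
```

View pics/crop4.png

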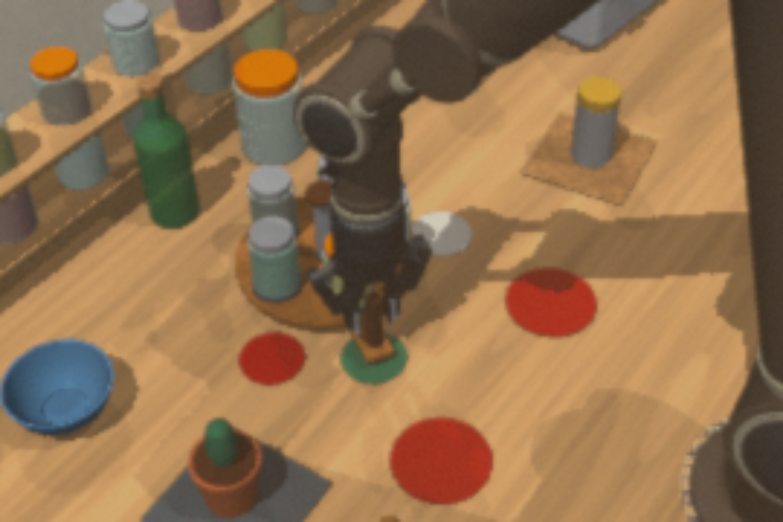

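The crop shows the handle in its first click above the green tile at crop (373,350), inside the cage and not touching it. I'll continue 45° to the red tile.

```bash
python3 -m creep '[0.006,0.157,0,0,0,0.349, 0.006,0.157,0,0,0,0.349, 0.006,0.157,0,0,0,0.349, 0.006,0.157,0,0,0,0.349, 0.006,0.157,0,0,0,0.349, 0.006,0.157,0,0,0,0.349, 0.006,0.157,0,0,0,0.349, 0.006,0.157,0,0,0,0.349, -0.004,0.157,0,0,0,0.349, -0.004,0.157,0,0,0,0.349]' 0.4
python3 -m creep '[-0.004,0.157,0,0,0,0.349, -0.004,0.157,0,0,0,0.349, -0.004,0.157,0,0,0,0.349, -0.004,0.157,0,0,0,0.349, -0.004,0.157,0,0,0,0.349, 0,0,0,0,0,0, 0,0,0,0,0,0, 0,0,0,0,0,0, 0,0,0,0,0,0, 0,0,0,0,0,0]' 0.4
python3 - <<'E'
from h import *
s=read_state(); p=np.array(s['eef_pos'])[:2]-[580,24]; print(np.hypot(*p),np.degrees(np.arctan2(p[1],p[0])))
f=cap('side','side3')
img=cv2.cvtColor(f['pixels'],cv2.COLOR_RGB2BGR)[120:300,180:450]
cv2.imwrite('pics/crop5.png',cv2.resize(img,None,fx=2.9,fy=2.9))
delta(543,169,240)
E
```

```text
clock: 18.25
eef_pos: [508.4, 154.7, 53.9]
tcp_rot: [-0.001, 0.508, 0.861, -0.001]
ft_force: [-0.2, -0.1, -0.8]
width: 34.2
grasp_force: 0.0
clock: 19.25
eef_pos: [545.0, 169.2, 54.2]
tcp_rot: [-0.0, 0.615, 0.788, -0.0]
ft_force: [0.1, 0.1, -0.0]
width: 33.9
grasp_force: 0.0
149.34380709010887 103.5715698468429
t 19.3 pos [545.  169.2  54.3] y-yaw 14.1 tilt [-2.e-04 -1.e-04 -1.e+00] F [ 0.6  0.8 -0.1] w 34.4 g 0.0 q [ 0.22  0.43  1.87 -0.    0.84 -0.02]
(543, 169, 240) tool mm [   0.3   -2.1 -185.7] fullscale [ 0.006 -0.041 -3.714]
```

View pics/crop5.png

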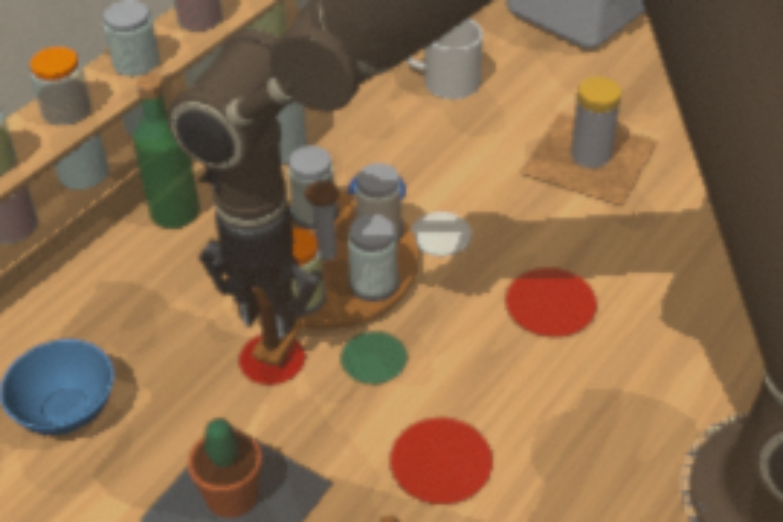

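The crop shows the handle above the small red tile at crop (270,345), with no measured force on the cage. I'll lift straight off, back away and check.

```bash
python3 -m creep '[0,-0.02,-0.1,0,0,0, 0,0,-0.3,0,0,0, 0,0,-0.5,0,0,0, 0,0,-0.5,0,0,0, 0,0,-0.5,0,0,0, 0,0,-0.5,0,0,0, 0,0,-0.5,0,0,0, 0,0,-0.5,0,0,0, 0,0,-0.3,0,0,0, 0,0,-0.1,0,0,0]' 0.4 >/dev/null
python3 -m creep '[0,-0.2,0,0,0,0, 0,-0.5,0,0,0,0, 0,-0.6,0,0,0,0, 0,-0.6,0,0,0,0, 0,-0.6,0,0,0,0, 0,-0.6,0,0,0,0, 0,-0.5,0,0,0,0, 0,-0.3,0,0,0,0, 0,0,0,0,0,0, 0,0,0,0,0,0]' 0.4
python3 - <<'E'
from h import *
f=cap('top','top2'); P=cloud(f)
Z=P[...,2]
def near(x,y,r,z0,z1):
    k=(np.hypot(P[...,0]-x,P[...,1]-y)<r)&(Z>z0)&(Z<z1); return k.sum(),P[k].mean(0).round(1)
print('handle',near(543,169,30,95,108)); print('caddy',near(427,-338,45,105,125))
hsv=cv2.cvtColor(f['pixels'],cv2.COLOR_RGB2HSV); o=cv2.inRange(hsv,(8,190,120),(16,255,255))>0
k=o&(np.hypot(P[...,0]-580,P[...,1]-24)<105)&(Z>105); print('orange',k.sum(),P[k].mean(0).round(1))
img=cv2.cvtColor(f['pixels'],cv2.COLOR_RGB2BGR)[80:300,160:460]
cv2.imwrite('pics/crop6.png',cv2.resize(img,None,fx=2.6,fy=2.6))
E
```

```text
clock: 21.3
eef_pos: [354.6, 121.5, 243.4]
tcp_rot: [-0.0, 0.615, 0.788, -0.0]
ft_force: [0.8, 0.6, 0.4]
width: 33.9
grasp_force: 0.0
handle (np.int64(30), array([543.1, 168.4, 101.6]))
caddy (np.int64(304), array([ 426.4, -336.3,  115.4]))
orange 0 [nan nan nan]<stdin>:8: RuntimeWarning: Mean of empty slice.
  ret = um.true_divide(
```

View pics/crop6.png

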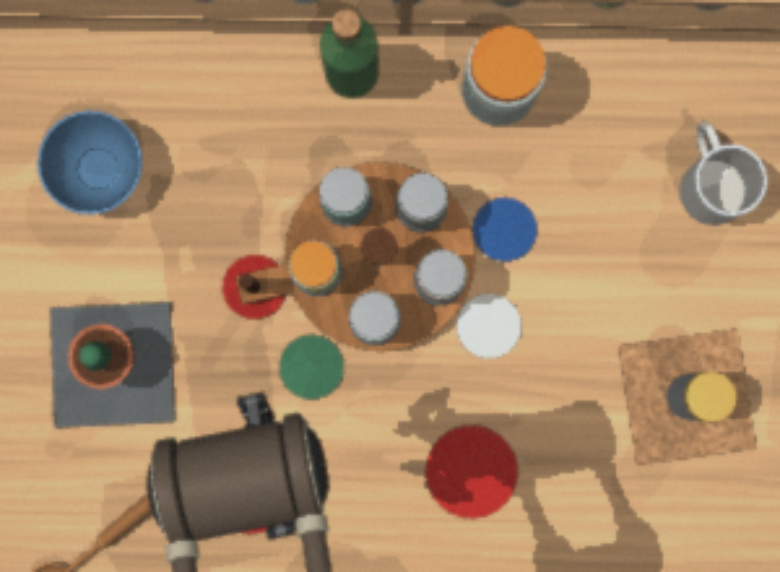

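The final crop shows the handle at crop (248,285) centred over the red tile, with the orange lid at (313,265) beside it. It measures (543,168), matching the tile. The caddy stands upright on the mat at (426,-336), the bystanders are where they were, and the robot is clear of everything. I'm handing in.

```bash
python3 -c "
from rig import sign_off
print(sign_off())"
```

```text
the job is handed in; nothing more can be done
None
```

The caddy stands upright on the cork mat, the carousel's handle and orange-lidded jar are clicked in at the red tile, the other things look unmoved, and the job was handed in at about 21 s with the arm clear.

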